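Open the battery locker's T-handle hatch

ROBOT

A 7-joint arm with a two-finger parallel gripper is mounted at the origin on the work surface. World frame = base frame: x ahead of the robot, y to its left, z up, the work surface at z = 0. Lengths are in mm, angles in rad, forces in N, time in s.
With the tool pointing down it reaches from about 400 to 850 mm from the base axis. Payload 4.5 kg.
Tool frame: the origin (TCP) lies on the mounting face of the last link; the fingertips stand 173 mm ahead of it and the grasp point (between the pads) lies 155 mm ahead of it; z points along the fingers, y is the line along which they close (so a half turn about z gives the same grasp; the last joint's range is limited). The gripper opens to 85 mm and grips with 20 to 120 N. Pads are 22 mm wide; open, the fingers measure 114 mm over their backs; the gripper's body (76 mm by 85 mm) begins 54 mm behind the grasp point. The pads swing forward as they close: fully open they stand 13 mm farther back than shut.
Start: joints at [0.034, 0.689, -0.195, 1.565, 0.157, 0.902, -0.215], TCP at [625.01, 0.024, 404.717] pointing down, gripper open.
Joint ranges: [-3.01, 3.01], [-0.46, 2.08], [-1.47, 1.51], [0.13, 2.56], [-1, 4.14], [0.04, 2.09], [-2.66, 2.66]. Speed limits (rad/s): [2.57, 2.57, 3.14, 3.14, 3.14, 3.14, 3.14].

INTERFACE

Orientations are given as a 3x3 rotation matrix whose columns are the frame's x, y, z axes.
In Python, from rig import r gives the robot as it stands. The module is installed in compiled form; this text tells all that it offers.
- The arm moves only by the tool jog_arm, never from a script. Its argument "targets" is a list of rows, each a list of 4 numbers: the shift along the tool's x, y, z in cm, then the turn about the tool's z in degrees. A call has 1 to 10 rows; each row is the pose to reach, as a shift and turn from the pose commanded when the call began, along the tool's axes at that moment; what a row does not reach only later rows make up. A row lasts 1/8 s, in which the tool goes at most 62.5 mm and 10.7 degrees, less where a joint would pass 70% of its speed; a pose out of reach is approached as far as the arm can. A call with a gripper value outside its range is refused whole. "hand" is the finger opening in cm, from 0 to 8.54, set as the call begins (left out, the last holds). The fingers move at their own pace and stop on an object; "newtons" is the grip in N (left out, the last holds). Time passes only in rows, so rows that repeat a pose let the fingers close. It gives the time, the measured TCP pose, the force, the opening and the grip force at its end, in the units of the state.
- r.read_state(): the state, without advancing time (a new reading comes with each control period).
- r.read_camera(name): name is "scene" or "side" or "wrist"; returns the picture (420x560x3 uint8, red, green, blue); there is no depth.
- r.camera_params(name): a dict with "vfov" (degrees; the focal length in pixels is half the picture's height over the tangent of half this angle, whatever the lens; pixels are square), "cx", "cy" (the principal point, pixels), "T" (4x4, takes a point from camera to world coordinates). Camera axes: x right, y down, z forward; pixel columns grow to the right and rows downward; lengths in mm; the calibration is good to about 2 mm. A picture is of the moment at which its call begins: read the wrist's pose just before it. camera_params takes no time and is no camera call; for the wrist camera it gives the pose at the moment of the call.
- r.close_job(): hands the job in; it is judged then, once.
The state is a dict: "t": time; "qpos": joint angles; "joint_velocities": joint speeds; "tau": joint torques, N m; "tcp_pos": TCP position; "eef_rot": TCP orientation; "contact_force": force on the tool from outside, world axes, zero at the start; "wrist_torque": the same for the moment, N m; "opening": finger opening in mm; "grip_force": force on a finger pad.
Only numpy, scipy, OpenCV 4.12 (cv2) and the standard library are available. Lean on these libraries where they do the work, as an engineer would, in place of code of your own. Each camera call takes 0.05 s, during which the arm holds its last target. There are 200 camera calls.

TASK

Open the grey battery locker on the bench: push the round release button so that the T-handle pops out, turn the handle clockwise (seen from above) a quarter turn to its stop, which draws the bolt, then use it to slide the hatch gently, without slamming, all the way open. Leave the hatch open with the handle out and turned, and do not shift or tip the spool, the multimeter or the mug.

Things in the scene. Friction and masses are not known exactly. Their poses are not given: they have to be found in the camera images.
- locker: Grey steel battery locker, 260 x 360 mm, fixed to the bench; origin at the centre of its underside, z up. Walls 4 mm. Aluminium rails, tops 105 mm high, run along its y at x = +-123 mm. A grey hatch closes the half at -y and slides between the rails along the locker's +y, over the fixed deck of the +y half.
- hatch_mid (a point): Centre of the hatch's top face, 105 mm high. Hatch 230 x 170 mm, spanning locker y -175 to -5 mm when shut. On it a dark steel bezel with a recess for the handle: 60 mm in x (centre line at locker x = -30 mm), 140 mm in y (-165 to -25 mm when shut), top 117 mm high.
- bolt_tip (a point): Tip of the steel bolt, an 8 mm rod along x in front of the bezel, 110.5 mm high. It stands between two keeper lugs on the -x rail (tops 121 mm high) and blocks the hatch; turning the handle draws it 12 mm per rad towards +x, and it is clear after about 1.2 rad.
- handle_grip (a point): Middle of the steel T-handle's bar (84 mm long, 16 wide, 13 high, on an 11 mm stem), on its turning axis. At the start at locker (-30, -115) mm, 110.5 mm high, the bar along the locker's y and sunk flush in the bezel: it cannot be gripped or turned. Popped out it is 140.5 mm high, its underside 17 mm above the bezel; turned, the bar lies nearly along the locker's x.
- button_top (a point): Top of the round steel release button, 18 mm diameter, 6 mm proud of the bezel (123 mm high), at locker (-30, -41) mm when shut: 74 mm from the handle's axis along +y. It moves straight down: 1.8 N starts it, 6 N takes it to its stop at 5 mm; the handle is freed after 3 to 4 mm, springs up at once and stays up. The button springs back.
- button (a joint): Button travel in m: 0 up, 0.005 fully pressed.
- handle (a joint): How far the T-handle has popped out, in m: 0 flush, 0.030 fully out. A spring of 6 to 9 N (less the handle's weight, 1.5 N) holds it out; pushed fully down in line with the recess it latches again.
- handle_turn (a joint): Turn of the T-handle in rad, clockwise from above: 0 in line with its recess (bolt shut), 1.5 at the stop (bolt drawn). Friction about 0.12 N m; stays where it is left.
- hatch (a joint): Hatch travel in m along the locker's +y: 0 shut, 0.14 fully open at the stop. Friction about 3 N; stays where it is left. Handle and button travel with it.
- spool: Bystander: grey wire spool standing on end, 60 mm diameter, 46 mm high, loose; origin at the centre of its underside.
- meter: Bystander: black hand multimeter lying face up, 150 x 75 mm, 34 mm high plus a 8 mm dial, loose; origin at the centre of its underside, length along x.
- mug: Bystander: white mug, 80 mm diameter, 90 mm high, handle at its +y, loose; origin at the centre of its underside.

How it is judged:
By the outcome, as a careful person would: the job done as asked, in the order asked, and still so for the second after the job is handed in, with the robot touching nothing.
It also fails if it takes over 45 s, if anything falls off the work surface, if the arm or the gripper's body presses on something with over 40 N, if the wrist force passes 120 N, or if a joint passes its speed limit or range.

## Working session

There is one attempt and no reset: what is moved stays moved. The work goes in short steps, Python scripts to look and compute and a tool call to move; the robot and the scene stay as the last step left them, time stands still between calls to the robot, and variables do not carry over. Pictures are saved under pics/ and viewed, at most 10 in all, crops included, and the job is handed in when it is done.

Besides the shell and the picture viewer there is one more tool, called after "Emit:" by a JSON object that holds its "fn" and its "kwargs", one argument or row to a line. jog_arm: Moves the arm, as the interface text tells. Its arguments: {"type":"object","properties":{"targets":{"type":"array","items":{"type":"array","items":{"type":"number"}}},"hand":{"type":"number"},"newtons":{"type":"number"}},"required":["targets"]}

```bash
mkdir -p pics
cat > h.py <<'E'
import numpy as np, cv2
from rig import r
def cam(n):
    p=r.camera_params(n); f=210/np.tan(np.radians(p["vfov"])/2); return f,p["cx"],p["cy"],np.array(p["T"])
def ray(n,u,v,z,c=None):
    f,cx,cy,T=c or cam(n); d=T[:3,:3]@np.array([(u-cx)/f,(v-cy)/f,1]); o=T[:3,3]
    return o+d*(z-o[2])/d[2]
def proj(n,P,c=None):
    f,cx,cy,T=c or cam(n); q=T[:3,:3].T@(np.array(P)-T[:3,3]); return f*q[0]/q[2]+cx,f*q[1]/q[2]+cy
def snap(n,name):
    im=r.read_camera(n); cv2.imwrite(f"pics/{name}.png",im[:,:,::-1]); return im
E
python3 - <<'E'
from h import *
np.set_printoptions(precision=3,suppress=True)
a=[snap(n,n+"0") for n in("scene","side","wrist")]
big=np.vstack([np.hstack([a[0],a[1]])])
cv2.imwrite("pics/both.png",cv2.resize(big,(800,300),interpolation=cv2.INTER_AREA)[:,:,::-1])
for n in("scene","side","wrist"): print(n,cam(n))
s=r.read_state(); print(s["t"],s["tcp_pos"],s["eef_rot"],s["contact_force"])
E
```

```text
scene (np.float64(439.6684961673947), 277.3501493123557, 208.10734397570323, array([[  -0.186,    0.642,   -0.744, 1356.16 ],
       [   0.982,    0.137,   -0.127,  182.542],
       [   0.021,   -0.755,   -0.656,  803.132],
       [   0.   ,    0.   ,    0.   ,    1.   ]]))
side (np.float64(504.74647398994966), 275.1200007824428, 213.43222577539365, array([[   0.701,   -0.394,    0.595, -185.061],
       [  -0.713,   -0.375,    0.592, -693.744],
       [  -0.01 ,   -0.839,   -0.544,  758.969],
       [   0.   ,    0.   ,    0.   ,    1.   ]]))
wrist (np.float64(308.4481887302986), 273.6071494154083, 212.27459131489582, array([[  1.   ,   0.   ,  -0.002, 625.528],
       [ -0.   ,  -0.95 ,  -0.311,  78.773],
       [ -0.002,   0.311,  -0.95 , 375.019],
       [  0.   ,   0.   ,   0.   ,   1.   ]]))
0.15 [624.758  -0.034 404.062] [[-0.     1.    -0.001]
 [ 1.     0.    -0.   ]
 [-0.    -0.001 -1.   ]] [0.475 0.283 0.496]
```

View pics/scene0.png

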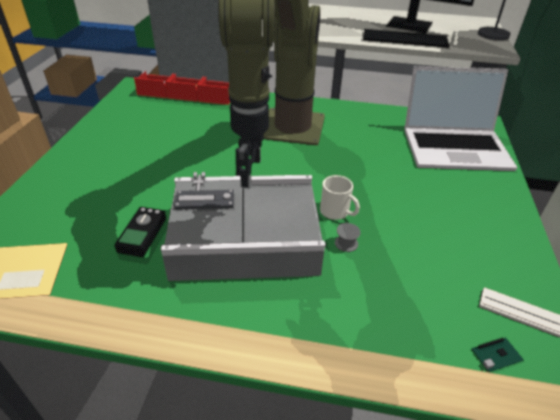

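View pics/wrist0.png

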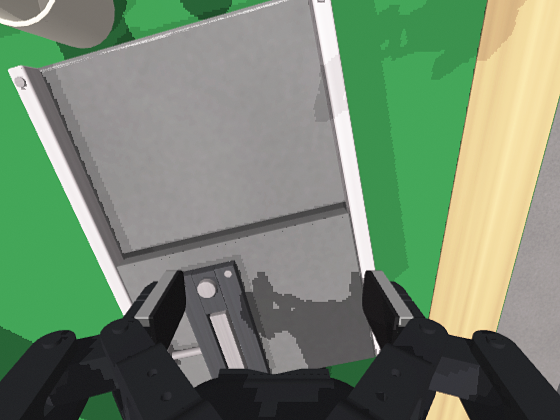

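The scene view shows the locker mid-bench (170–320, 175–275), the meter left of it and the mug and spool on its +y side. The wrist view has the button at (206,289), the hatch edge from (122,258) to (346,205), and rails whose far ends are at (18,70) and (322,0).

Run:
```python
from h import *
np.set_printoptions(precision=1,suppress=True)
c=cam("wrist")
P={k:ray("wrist",u,v,z,c) for k,(u,v,z) in dict(btn=(206,289,123),railL=(18,70,105),railLb=(125,300,105),railR=(322,2,105),railRb=(362,205,105),railRend=(376,352,105),he1=(122,262,105),he2=(346,209,105),bz1=(186,272,117),bz2=(236,261,117)).items()}
for k in P: print(k,P[k])
for a,b in(("railL","railLb"),("railR","railRb"),("he1","he2"),("bz1","bz2")):
    d=P[b]-P[a]; print(a,b,np.degrees(np.arctan2(d[1],d[0])),np.linalg.norm(d))
im=r.read_camera("wrist")
g=cv2.cvtColor(im[240:330,150:260],cv2.COLOR_RGB2GRAY)
s=cv2.imread("pics/side0.png"); cv2.imwrite("pics/side_c.png",s)
cv2.imwrite("pics/btn.png",cv2.resize(im[200:380,90:390][:,:,::-1],None,fx=2.6,fy=2.6))
```

```text
btn [561.7 -79.3 123. ]
railL [420.2 110.3 105. ]
railLb [ 473.9 -103.5  105. ]
railR [661.5 157.  105. ]
railRb [705.7  -2.6 105. ]
railRend [ 735.6 -168.4  105. ]
he1 [477.4 -60.6 105. ]
he2 [691.4  -6.4 105. ]
bz1 [542.6 -64.8 117. ]
bz2 [590.1 -53.3 117. ]
railL railLb -75.89744469545144 220.44841937193266
railR railRb -74.4935870213506 165.5945750174563
he1 he2 14.20414326568795 220.75885422683234
bz1 bz2 13.631365443243295 48.84042346880377
```

View pics/side_c.png

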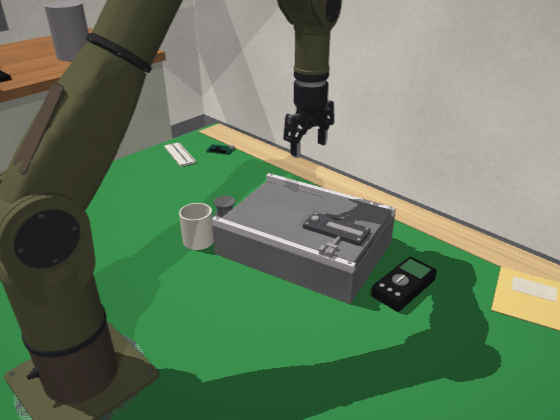

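View pics/btn.png

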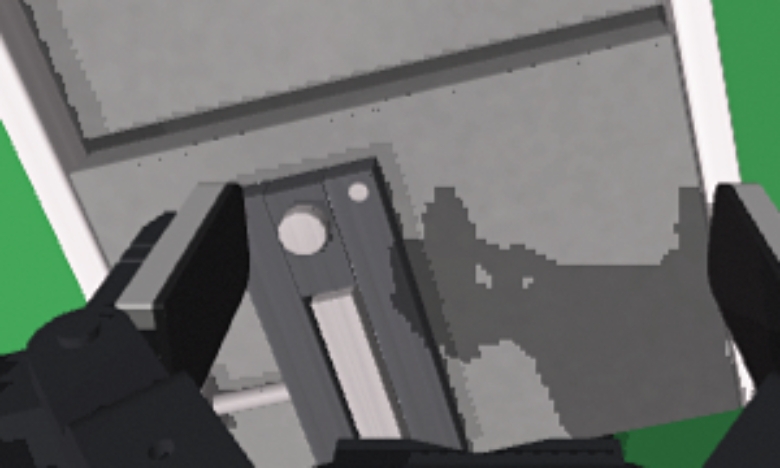

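The side view agrees: bezel at (340,228), meter and mug well clear. The button is about (562,−79), the locker is turned about +14.4°, and the screw beside the button at (228,273) is a decoy. I'll move above the button with the fingers shut.

Emit:
{"fn": "jog_arm", "kwargs": {
  "targets": [
    [-2, -1.6, 1, -4],
    [-4, -3.2, 2.5, -8],
    [-6, -4.8, 4, -12],
    [-7.9, -6.3, 5, -14.4],
    [-7.9, -6.3, 5, -14.4],
    [-7.9, -6.3, 5, -14.4],
    [-7.9, -6.3, 5, -14.4]
  ],
  "hand": 0,
  "newtons": 40
}}

```text
t: 1.08
tcp_pos: [562.9, -77.6, 355.3]
eef_rot: [[-0.25, 0.968, 0.002], [0.968, 0.25, 0.001], [0.0, 0.002, -1.0]]
contact_force: [-0.2, -0.4, 0.3]
opening: -0.1
grip_force: 0.0
```

Run:
```python
from h import *
np.set_printoptions(precision=3,suppress=True)
s=r.read_state(); c=cam("wrist"); im=snap("wrist","w1")
print(s["t"],s["tcp_pos"],s["eef_rot"],s["contact_force"],s["opening"])
print(c)
print("btn pred",proj("wrist",[561.7,-79.3,123],c),"tip",proj("wrist",s["tcp_pos"]+173*s["eef_rot"][:,2],c))
```

```text
1.075 [562.942 -77.585 355.298] [[-0.25   0.968  0.002]
 [ 0.968  0.25   0.001]
 [ 0.     0.002 -1.   ]] [-0.225 -0.378  0.264] -0.11502497381488871
(np.float64(308.4481887302986), 273.6071494154083, 212.27459131489582, array([[  0.968,   0.237,   0.079, 543.912],
       [  0.25 ,  -0.921,  -0.3  ,  -1.31 ],
       [  0.002,   0.31 ,  -0.951, 326.272],
       [  0.   ,   0.   ,   0.   ,   1.   ]]))
btn pred (np.float64(269.949439797721), np.float64(230.5225748334129)) tip (np.float64(272.69908310279726), np.float64(269.61439571815725))
```

View pics/w1.png

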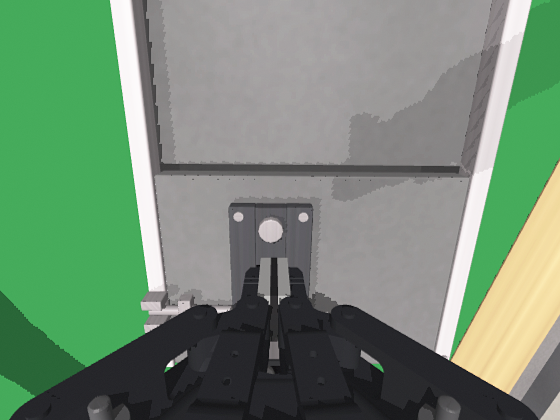

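The button at (270,230) matches the prediction, so I'll descend and press it gently.

Emit:
{"fn": "jog_arm", "kwargs": {
  "targets": [
    [-0.1, -0.1, 1.5, 0],
    [-0.15, -0.15, 3, 0],
    [-0.15, -0.15, 4.5, 0],
    [-0.15, -0.15, 5.4, 0],
    [-0.15, -0.15, 5.7, 0],
    [-0.15, -0.15, 5.9, 0],
    [-0.15, -0.15, 6.0, 0],
    [-0.15, -0.15, 6.1, 0],
    [-0.15, -0.15, 6.1, 0]
  ]
}}

```text
t: 2.25
tcp_pos: [560.7, -80.7, 294.7]
eef_rot: [[-0.249, 0.969, 0.0], [0.969, 0.249, -0.0], [-0.0, 0.0, -1.0]]
contact_force: [-1.9, -0.4, 5.4]
opening: 0.2
grip_force: 3.0
```

Emit:
{"fn": "jog_arm", "kwargs": {
  "targets": [
    [0, 0, 0.05, 0],
    [0, 0, 0.1, 0],
    [0, 0, 0.1, 0]
  ]
}}

```text
t: 2.62
tcp_pos: [560.8, -80.7, 293.3]
eef_rot: [[-0.249, 0.969, 0.0], [0.969, 0.249, -0.0], [-0.0, 0.0, -1.0]]
contact_force: [-1.8, 0.7, 4.5]
opening: 0.0
grip_force: 2.1
```

Run:
```python
from h import *
s=r.read_state(); print(s["t"],s["tcp_pos"],s["contact_force"])
a=snap("side","s2")[170:290,260:420]; b=snap("scene","c2")[150:250,150:310]
cv2.imwrite("pics/s2c.png",np.vstack([cv2.resize(x[:,:,::-1],(480,300 if i else 290)) for i,x in enumerate((a,b))]))
```

```text
2.625 [560.76762782 -80.72574895 293.34657947] [-1.77884729  0.66100099  4.54718656]
```

View pics/s2c.png

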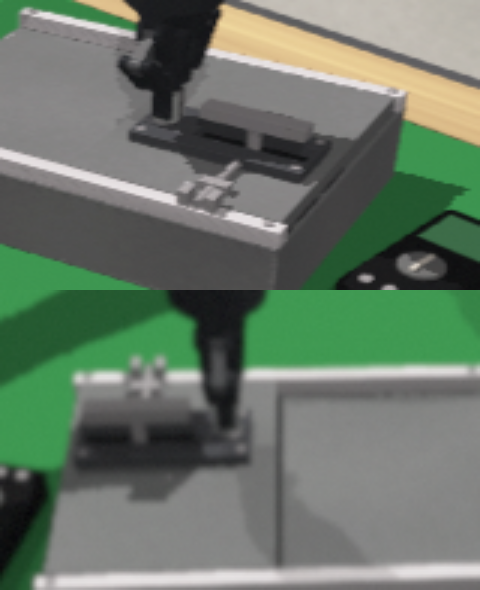

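The handle has popped out: both views show the bar above the bezel on its stem. Next I lift, move over the handle and open.

Emit:
{"fn": "jog_arm", "kwargs": {
  "targets": [
    [0, 0, -1.5, 0],
    [0, 0, -4, 0],
    [0, 0, -7, 0],
    [-1, 0, -8, 0]
  ]
}}

```text
t: 3.22
tcp_pos: [564.4, -90.1, 375.1]
eef_rot: [[-0.25, 0.968, 0.005], [0.968, 0.25, 0.0], [-0.001, 0.005, -1.0]]
contact_force: [1.1, -0.6, -0.1]
opening: 0.2
grip_force: 0.0
```

Emit:
{"fn": "jog_arm", "kwargs": {
  "targets": [
    [-2, 0.1, 0, 0],
    [-4, 0.1, 0, 0],
    [-5.8, 0.1, 0, 0],
    [-6.3, 0.1, 0, 0],
    [-6.3, 0.1, 0, 0],
    [-6.3, 0.1, 0, 0],
    [-6.3, 0.1, 0, 0]
  ],
  "hand": 7
}}

```text
t: 4.1
tcp_pos: [580.0, -150.4, 372.8]
eef_rot: [[-0.25, 0.968, -0.0], [0.968, 0.25, 0.0], [0.0, 0.0, -1.0]]
contact_force: [-0.6, -0.0, -0.0]
opening: 69.7
grip_force: 0.0
```

Run:
```python
from h import *
np.set_printoptions(precision=3,suppress=True)
s=r.read_state(); c=cam("wrist"); im=snap("wrist","w3")
print(s["t"],s["tcp_pos"],s["eef_rot"],s["contact_force"],s["opening"])
ly=np.array([-.249,.969,0]); lx=np.array([.969,.249,0]); h=np.array([580,-150.9,147])
for a,b in((42,8),(42,-8),(-42,8),(-42,-8),(0,0)): print(a,b,proj("wrist",h+a*ly+b*lx,c))
print("gp",proj("wrist",s["tcp_pos"]+155*s["eef_rot"][:,2],c))
```

```text
4.1 [ 580.049 -150.38   372.795] [[-0.25   0.968 -0.   ]
 [ 0.968  0.25   0.   ]
 [ 0.     0.    -1.   ]] [-0.61  -0.031 -0.043] 69.69854063420425
42 8 (np.float64(285.07772636895487), np.float64(172.19378675695313))
42 -8 (np.float64(260.2141669009487), np.float64(172.16930725780918))
-42 8 (np.float64(283.64131658064247), np.float64(286.5290706627732))
-42 -8 (np.float64(261.6643397755904), np.float64(286.50619196653963))
0 0 (np.float64(272.6495319691559), np.float64(232.87261203445377))
gp (np.float64(272.5469755280043), np.float64(288.3957746231224))
```

View pics/w3.png

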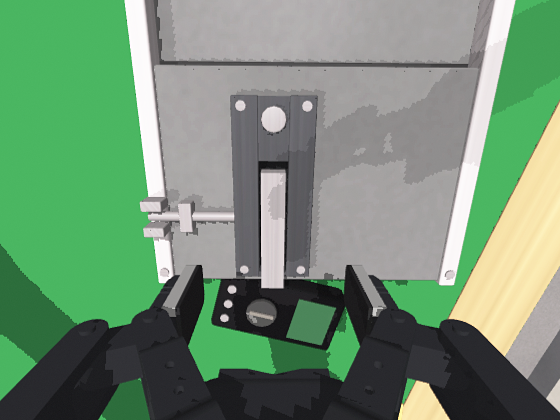

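Bar corners at (261–285, 170) and (262–283, 288) match the prediction within about 1 mm, so I descend and grip.

Emit:
{"fn": "jog_arm", "kwargs": {
  "targets": [
    [0, 0, 1.5, 0],
    [0, 0, 3.5, 0],
    [0, 0, 5.5, 0],
    [0, 0, 7, 0],
    [0, 0, 7.5, 0],
    [0, 0, 7.5, 0],
    [0, 0, 7.5, 0]
  ],
  "hand": 4
}}

```text
t: 5.03
tcp_pos: [580.4, -151.3, 298.4]
eef_rot: [[-0.249, 0.969, 0.001], [0.969, 0.249, -0.0], [-0.001, 0.001, -1.0]]
contact_force: [-0.2, 1.4, -0.4]
opening: 39.9
grip_force: 0.0
```

Emit:
{"fn": "jog_arm", "kwargs": {
  "targets": [
    [0, 0, 0, 0],
    [0, 0, 0, 0],
    [0, 0, 0, 0],
    [0, 0, 0, 0],
    [0, 0, 0, 0]
  ],
  "hand": 1,
  "newtons": 40
}}

```text
t: 5.65
tcp_pos: [579.8, -151.5, 298.1]
eef_rot: [[-0.248, 0.969, -0.0], [0.969, 0.248, -0.0], [-0.0, -0.0, -1.0]]
contact_force: [-3.8, -0.6, 5.7]
opening: 15.2
grip_force: 43.8
```

Emit:
{"fn": "jog_arm", "kwargs": {
  "targets": [
    [0, 0, -0.1, 0],
    [0, 0, -0.2, 0],
    [0, 0, -0.2, 0]
  ]
}}

```text
t: 6.02
tcp_pos: [579.9, -151.5, 298.7]
eef_rot: [[-0.249, 0.969, -0.001], [0.969, 0.249, 0.0], [0.0, -0.001, -1.0]]
contact_force: [1.0, -1.7, -9.7]
opening: 14.7
grip_force: 41.9
```

Emit:
{"fn": "jog_arm", "kwargs": {
  "targets": [
    [0, 0, 0.1, 3],
    [0, 0, 0.1, 7],
    [0, 0, 0.1, 12],
    [0, 0, 0.1, 17],
    [0, 0, 0.1, 22],
    [0, 0, 0.1, 25],
    [0, 0, 0.1, 25]
  ]
}}

```text
t: 6.9
tcp_pos: [579.4, -151.4, 298.6]
eef_rot: [[0.184, 0.983, -0.002], [0.983, -0.184, -0.0], [-0.001, -0.002, -1.0]]
contact_force: [-4.0, -1.7, -1.8]
opening: 14.9
grip_force: 42.9
```

Run:
```python
from h import *
s=r.read_state(); print(s["t"],s["contact_force"],s["wrist_torque"],s["qpos"])
```

```text
6.9 [-3.99041601 -1.69887666 -1.79454392] [-0.41167977  0.73893114 -0.07603967] [ 0.25016797  0.79339525 -0.12595774  1.73988164  0.15599153  0.61997592
 -0.15061592]
```

Forces are low. I'll continue the turn to about 84°, then ease to the stop.

Emit:
{"fn": "jog_arm", "kwargs": {
  "targets": [
    [0, 0, 0, 5],
    [0, 0, 0, 11],
    [0, 0, 0, 17],
    [0, 0, 0, 23],
    [0, 0, 0, 29],
    [0, 0, 0, 35],
    [0, 0, 0, 41],
    [0, 0, 0, 47],
    [0, 0, 0, 52],
    [0, 0, 0, 55]
  ]
}}

```text
t: 8.15
tcp_pos: [578.6, -150.9, 298.5]
eef_rot: [[0.911, 0.413, -0.004], [0.413, -0.911, 0.001], [-0.004, -0.003, -1.0]]
contact_force: [-7.2, -0.2, 2.6]
opening: 15.3
grip_force: 43.4
```

Emit:
{"fn": "jog_arm", "kwargs": {
  "targets": [
    [0, 0, 0, 2],
    [0, 0, 0, 4],
    [0, 0, 0, 6],
    [0, 0, 0, 7],
    [0, 0, 0, 7]
  ]
}}

```text
t: 8.78
tcp_pos: [578.6, -150.7, 298.5]
eef_rot: [[0.954, 0.301, -0.005], [0.301, -0.954, 0.001], [-0.004, -0.003, -1.0]]
contact_force: [-8.0, -0.3, 2.7]
opening: 14.9
grip_force: 43.4
```

Run:
```python
from h import *
np.set_printoptions(precision=3,suppress=True)
s=r.read_state(); R=np.array(s["eef_rot"]); print(s["t"],s["contact_force"],s["wrist_torque"])
print("turn deg",14.4-np.degrees(np.arctan2(R[1,1],R[0,1])))
print("locker +y in tool axes",R.T@np.array([-.249,.969,0]))
```

```text
8.775 [-7.968 -0.3    2.717] [-0.239  1.465  0.268]
turn deg 86.8659069615497
locker +y in tool axes [ 0.055 -0.999  0.003]
```

Emit:
{"fn": "jog_arm", "kwargs": {
  "targets": [
    [0, 0, 0, 1],
    [0, 0, 0, 2],
    [0, 0, 0, 2]
  ]
}}

```text
t: 9.15
tcp_pos: [578.6, -150.6, 298.5]
eef_rot: [[0.963, 0.27, -0.005], [0.27, -0.963, 0.001], [-0.004, -0.002, -1.0]]
contact_force: [-6.3, -1.2, 2.9]
opening: 15.0
grip_force: 44.6
```

Run:
```python
from h import *
np.set_printoptions(precision=3,suppress=True)
s=r.read_state(); R=np.array(s["eef_rot"]); print(s["t"],s["contact_force"],s["wrist_torque"])
print("turn deg",14.4-np.degrees(np.arctan2(R[1,1],R[0,1])))
print("locker +y in tool axes",R.T@np.array([-.249,.969,0]))
```

```text
9.15 [-6.328 -1.243  2.876] [-0.283  1.424  0.885]
turn deg 88.72055975945644
locker +y in tool axes [ 0.022 -1.     0.002]
```

Torque has risen sharply, so the handle is at its stop. Now I slide the hatch slowly.

Emit:
{"fn": "jog_arm", "kwargs": {
  "targets": [
    [0, -0.1, 0, -1],
    [0, -0.3, 0, -1],
    [0.02, -0.6, 0, -1],
    [0.02, -1.0, 0, -1],
    [0.03, -1.4, 0, -1],
    [0.04, -1.8, 0, -1],
    [0.05, -2.2, 0, -1],
    [0.06, -2.6, 0, -1],
    [0.07, -3.0, 0, -1]
  ]
}}

```text
t: 10.28
tcp_pos: [571.6, -123.4, 298.5]
eef_rot: [[0.959, 0.284, -0.003], [0.284, -0.959, -0.002], [-0.003, 0.001, -1.0]]
contact_force: [-4.8, -5.1, -0.5]
opening: 15.1
grip_force: 43.2
```

Emit:
{"fn": "jog_arm", "kwargs": {
  "targets": [
    [0.02, -0.4, 0, 0],
    [0.03, -0.8, 0, 0],
    [0.05, -1.2, 0, 0],
    [0.06, -1.6, 0, 0],
    [0.08, -2.0, 0, 0],
    [0.1, -2.4, 0, 0],
    [0.11, -2.8, 0, 0],
    [0.13, -3.2, 0, 0],
    [0.14, -3.6, 0, 0],
    [0.16, -4.0, 0, 0]
  ]
}}

```text
t: 11.52
tcp_pos: [561.9, -84.4, 298.5]
eef_rot: [[0.959, 0.285, -0.003], [0.285, -0.959, -0.002], [-0.003, 0.001, -1.0]]
contact_force: [-5.3, -4.3, -0.0]
opening: 15.1
grip_force: 43.2
```

Emit:
{"fn": "jog_arm", "kwargs": {
  "targets": [
    [0.02, -0.4, 0, 0],
    [0.03, -0.8, 0, 0],
    [0.05, -1.2, 0, 0],
    [0.06, -1.6, 0, 0],
    [0.08, -2.0, 0, 0],
    [0.1, -2.4, 0, 0],
    [0.11, -2.8, 0, 0],
    [0.13, -3.2, 0, 0],
    [0.14, -3.6, 0, 0],
    [0.16, -4.0, 0, 0]
  ]
}}

```text
t: 12.78
tcp_pos: [552.1, -45.3, 298.5]
eef_rot: [[0.959, 0.285, -0.003], [0.285, -0.959, -0.001], [-0.003, 0.001, -1.0]]
contact_force: [-4.5, -4.5, 0.1]
opening: 14.9
grip_force: 43.2
```

Emit:
{"fn": "jog_arm", "kwargs": {
  "targets": [
    [0.01, -0.3, 0, 0],
    [0.02, -0.6, 0, 0],
    [0.03, -0.9, 0, 0],
    [0.05, -1.2, 0, 0],
    [0.06, -1.5, 0, 0],
    [0.07, -1.7, 0, 0],
    [0.08, -1.9, 0, 0],
    [0.09, -2.1, 0, 0],
    [0.09, -2.3, 0, 0],
    [0.1, -2.4, 0, 0]
  ]
}}

```text
t: 14.02
tcp_pos: [546.3, -21.8, 298.5]
eef_rot: [[0.958, 0.285, -0.003], [0.285, -0.958, -0.001], [-0.003, 0.0, -1.0]]
contact_force: [-5.2, -5.5, 0.2]
opening: 15.3
grip_force: 43.2
```

Travel is 133 mm, so I creep the last bit.

Emit:
{"fn": "jog_arm", "kwargs": {
  "targets": [
    [0, -0.1, 0, 0],
    [0, -0.2, 0, 0],
    [0.01, -0.3, 0, 0],
    [0.02, -0.4, 0, 0],
    [0.02, -0.5, 0, 0],
    [0.02, -0.6, 0, 0],
    [0.03, -0.7, 0, 0],
    [0.03, -0.8, 0, 0]
  ]
}}

```text
t: 15.02
tcp_pos: [544.4, -14.2, 298.5]
eef_rot: [[0.958, 0.285, -0.003], [0.285, -0.958, -0.001], [-0.003, 0.0, -1.0]]
contact_force: [-3.8, -6.8, 0.4]
opening: 15.2
grip_force: 43.2
```

Emit:
{"fn": "jog_arm", "kwargs": {
  "targets": [
    [0, -0.1, 0, 0],
    [0, -0.2, 0, 0],
    [0, -0.2, 0, 0]
  ]
}}

```text
t: 15.4
tcp_pos: [544.1, -13.7, 298.5]
eef_rot: [[0.959, 0.284, -0.002], [0.284, -0.959, -0.004], [-0.003, 0.003, -1.0]]
contact_force: [-3.7, -8.4, -1.9]
opening: 14.9
grip_force: 43.1
```

Emit:
{"fn": "jog_arm", "kwargs": {
  "targets": [
    [0, -0.1, 0, 0],
    [0, -0.2, 0, 0],
    [0, -0.2, 0, 0]
  ]
}}

```text
t: 15.78
tcp_pos: [543.8, -13.2, 298.6]
eef_rot: [[0.959, 0.283, -0.0], [0.283, -0.959, -0.006], [-0.002, 0.005, -1.0]]
contact_force: [-2.4, -10.5, -3.7]
opening: 14.8
grip_force: 42.9
```

At the stop. I relax the preload, open and lift away.

Emit:
{"fn": "jog_arm", "kwargs": {
  "targets": [
    [0, 0.1, 0, 0],
    [0, 0.2, 0, 0],
    [0, 0.25, 0, 0],
    [0, 0.25, 0, 0]
  ]
}}

```text
t: 16.27
tcp_pos: [544.2, -13.8, 298.5]
eef_rot: [[0.959, 0.284, -0.002], [0.284, -0.959, -0.003], [-0.003, 0.002, -1.0]]
contact_force: [-4.3, -6.7, -1.3]
opening: 14.8
grip_force: 43.1
```

Emit:
{"fn": "jog_arm", "kwargs": {
  "targets": [
    [0, 0, 0, 0],
    [0, 0, 0, 0],
    [0, 0, 0, 0],
    [0, 0, 0, 0],
    [0, 0, 0, 0]
  ],
  "hand": 5
}}

```text
t: 16.9
tcp_pos: [545.1, -11.9, 298.8]
eef_rot: [[0.959, 0.283, 0.0], [0.283, -0.959, 0.0], [0.0, -0.0, -1.0]]
contact_force: [-0.6, -0.3, -1.3]
opening: 49.8
grip_force: 0.0
```

Emit:
{"fn": "jog_arm", "kwargs": {
  "targets": [
    [0, 0, -0.5, 0],
    [0, 0, -2, 0],
    [0, 0, -5, 0],
    [0, 0, -9, 0],
    [0, 0, -12, 0],
    [0, 0, -12, 0],
    [0, 0, -12, 0]
  ]
}}

```text
t: 17.77
tcp_pos: [544.6, -11.9, 418.7]
eef_rot: [[0.959, 0.282, -0.0], [0.282, -0.959, 0.0], [-0.0, -0.0, -1.0]]
contact_force: [-0.4, -0.1, 0.3]
opening: 50.1
grip_force: 0.0
```

Run:
```python
from h import *
s=r.read_state(); print(s["t"],s["tcp_pos"],s["contact_force"],s["opening"])
a=snap("side","s4")[150:320,170:450]; b=snap("wrist","w4")
cv2.imwrite("pics/f.png",np.vstack([cv2.resize(x[:,:,::-1],(480,h)) for x,h in((a,240),(b,360))]))
```

```text
17.775 [544.63959945 -11.88530498 418.68362331] [-0.37459936 -0.14283408  0.32403624] 50.075356355687525
```

View pics/f.png

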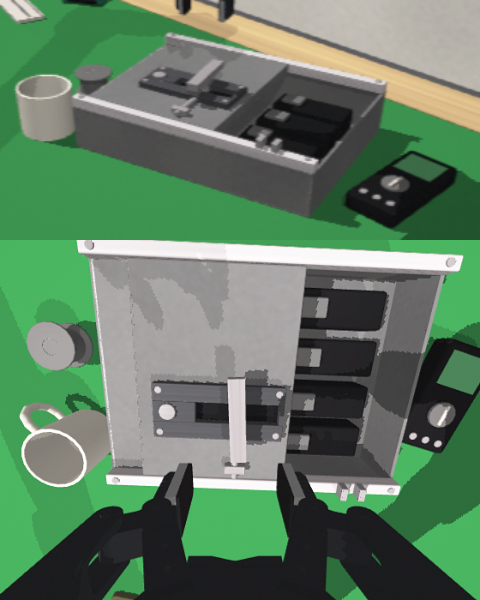

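The hatch is open over the deck with the batteries exposed, the handle is out with its bar across at crop (236,420), and the bystanders are in place. I'll check the travel from the button before handing in.

Run:
```python
from h import *
c=cam("wrist"); im=cv2.imread("pics/w4.png"); g=cv2.cvtColor(im,cv2.COLOR_BGR2GRAY)
w=g[180:222,175:215]; m=(w>150).astype(np.uint8); n,l,st,ce=cv2.connectedComponentsWithStats(m); k=1+st[1:,4].argmax()
u,v=ce[k]+[175,180]; p=ray("wrist",u,v,123,c); print(u,v,st[k],p,(p-[561.7,-79.3,123])@[-.249,.969,0])
a,b=ray("wrist",275,163,147,c),ray("wrist",277,262,147,c); d=a-b
print("bar",np.linalg.norm(d),"turn",np.degrees(np.arctan2(.969,-.249)-np.arctan2(d[1],d[0])))
```

```text
194.0590405904059 200.23616236162363 [ 10  12  19  18 271] [528.52951715  56.67377269 123.        ] 140.01803596903628
bar 86.29249276321987 turn 86.78593235595136
```

Travel measures 140 mm and the turn about 86°, so both are at their stops.

```bash
python3 -c "
from rig import r
print(r.close_job())"
```

```text
the job is handed in; nothing more can be done
None
```

The locker is open and handed in: I pressed the button, the handle popped out and was turned to its stop (about 86°), and the hatch was slid gently to its 140 mm stop, with the spool, meter and mug untouched.

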